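Hang the wash basket to drain by its bail

TASK

The wire basket of rinsed vials stands on the bench with its bail folded down. With the basket still standing there, put the bail up, then lift the basket by it and lower it gently onto the twin hook of the drip stand, so that it hangs still and level over the tray with the bail's bar lying in both hooks. Keep the basket upright all the way so no vial falls out, and leave the tip box, the bottle and the tube rack where they are.

Things in the scene. Friction and masses are not known exactly. Their poses are not given: they have to be found in the camera images.
- basket: Rectangular stainless wire-mesh wash basket, loose: 140 mm long (its x), 110 wide (its y), 68 high to the top of its 6 mm rim wire, whose outer faces lie at x = +-73, y = +-58 mm. Six glass vials stand in it, all below the rim. About 0.5 kg, varies. Origin: centre of the underside, z up. The bail's pivot axis lies along y at x = 0, 71 mm above the origin.
- bail (a joint): Bail angle, rad. 0: folded, lying level over the basket's -x half on the -x end rim. Grows as it swings up; 1.57 upright; 1.8 against its stop, leaning to +x, where it stays standing. Pivots turn easily, with slight friction: left well short of upright it falls back. A basket lifted by the bail swings on them.
- bail_bar (a point): Middle of the bail's cross bar: steel tube 9 mm thick, 90 long along its y, 86 mm from the pivot axis (which lies to this point's +x); a 6 mm leg at each end (y = +-46). Folded, it is level at 71 mm height, its centre 13 mm outside the -x end rim's outer face (8 mm free gap), nothing beneath it: a fingertip can reach under from outside. Upright, 157 mm above the underside.
- stand: Drip stand, fixed: white tray foot with 18 mm rim (x -105 to +145, y +-95 mm), 12 mm rod 284 mm high at x = +125 mm, and a steel twin hook reaching from the rod towards -x. Origin: on the bench below the hook seat; z up.
- hook_seat (a point): Where the hung bar's centre lies, 205 mm above the bench; axes as the stand's, bar along y. Two parallel 8 mm prongs at y = +-30 mm (52 mm free between for fingers), each with an upward-open 45-degree V notch, x = -22 to +22 mm; front tips (x = -22) and the rear arms to the rod reach 14 mm above this point. The bail's legs pass outside the prongs: bring it from the front (-x).
- tip_box: Bystander: pipette tip box 118 x 88 x 65 mm, white with a pink lid, loose. Origin: centre of underside.
- reagent: Bystander: amber reagent bottle with blue cap, 66 mm diameter, 140 mm high, loose. Origin: centre of underside.
- tube_rack: Bystander: white rack with six capped tubes, 110 x 80 x 79 mm, loose. Origin: centre of underside.

How it is judged:
On the way, in this order (a step that is already met when the one before it is completed fails the run):
1. the bail stands up (at least 1.45 rad) while the basket still stands on the bench (value of joint bail above 1.45 rad and height (world z) of basket below 0.008 m and angle between basket's own z axis and vertical below 0.1 rad), for 0.3 s.
2. the basket is lifted clear of the bench with the bail up (height (world z) of basket above 0.03 m and value of joint bail above 1.2 rad), for 0.2 s.
At the end, for the whole second after the job is handed in: The bar of the bail lies in both hooks: its middle within 20 mm of the hook seat and its line within 0.2 rad of the seat's y; the basket hangs level (tilt under 0.2 rad) and still (under 0.05 m/s and 0.5 rad/s) (distance between bail_bar and hook_seat below 0.02 m and angle between the y axis of bail_bar and the y axis of hook_seat, either way round below 0.2 rad and angle between basket's own z axis and vertical below 0.2 rad and linear speed of basket below 0.05 m/s and angular speed of basket below 0.5 rad/s); the robot touches nothing.
It fails at once if the basket is tipped more than 0.6 rad (angle between basket's own z axis and vertical above 0.6 rad).
It fails at once if the basket or its bail is slammed or pressed on the stand (over 40 N) (contact force between basket and stand above 40 N).
It fails at once if the tip box is disturbed (30 mm) (distance of tip_box from where it was at the start of the episode above 0.03 m).
It fails at once if the bottle is disturbed (30 mm) (distance of reagent from where it was at the start of the episode above 0.03 m).
It fails at once if the tube rack is disturbed (30 mm) (distance of tube_rack from where it was at the start of the episode above 0.03 m).
It also fails if it takes over 61 s, if anything falls off the work surface, if the arm or the gripper's body presses on something with over 40 N, if the wrist force passes 120 N, or if a joint passes its speed limit or range.

ROBOT

A 6-joint arm with a two-finger parallel gripper is mounted at the origin on the work surface. World frame = base frame: x ahead of the robot, y to its left, z up, the work surface at z = 0. Lengths are in m, angles in rad, forces in N, time in s.
With the tool pointing down it reaches from about 0.3 to 0.875 m from the base axis. Payload 6.4 kg.
Tool frame: the origin (TCP) lies at the very end of the fingers, on their centre line; the grasp point (between the pads) lies 19 mm behind it (ctrl.tcp_to_grasp is the distance from the TCP to the grasp point, in m); z points along the fingers, y is the direction in which the jaws open and shut (so a half turn about z gives the same grasp; the last joint's range is limited). The gripper opens to 85 mm and grips with 20 to 120 N. Pads are 22 mm wide; open, the fingers measure 114 mm over their backs; the gripper's body (76 mm by 85 mm) begins 54 mm behind the grasp point. The pads swing forward as they close: fully open they stand 13 mm farther back than shut.
Start: joints at [-1.514, 0.181, 1.607, -0, 1.354, -0.206], TCP at [0.149, -0.555, 0.231] pointing down, gripper open.
Joint ranges: [-2.99, 2.99], [-0.89, 2.07], [0.3, 2.58], [-1.14, 4.28], [0, 2.63], [-3.12, 3.12]. Speed limits (rad/s): [2.57, 2.57, 3.01, 3.14, 3.14, 3.14].

INTERFACE

Orientations are given as a unit quaternion [w, x, y, z].
In Python, from bench import ctrl gives the robot as it stands. The module is installed in compiled form; this text tells all that it offers.
- The arm moves only by the tool drive_tool, never from a script. Its argument "deltas" is a list of rows, each an object with "slide": the shift along the tool's x, y, z as a fraction of full scale, a list of three; "delta_rot": the turn, a rotation vector about the tool's x, y, z as a fraction of full scale, a list of three; "hand": the opening, from 0 (shut) to 1 (fully open). In form: [{"slide": [tx, ty, tz], "delta_rot": [wx, wy, wz], "hand": hand}, ...]. A call has exactly 5 rows; each row shifts and turns the commanded pose from where the row before left it, along the tool's axes as they then stand; what a row does not reach is not made up. Full scale, the value 1, is 50 mm for a shift and 180 degrees for a turn. A row lasts 1/8 s, in which the tool goes at most 62.5 mm and 10.7 degrees, less where a joint would pass 70% of its speed; a pose out of reach is approached as far as the arm can. A call with a number of a shift or a turn outside -1 to 1 is refused whole. A call with a gripper value outside its range is refused whole. The fingers move at their own pace and stop on an object; the grip force is fixed at half the most. Time passes only in rows, so rows that do not move let the fingers close, or fill a call up. It gives the time, the measured TCP pose, the force and the opening at its end, in the units of the state.
- ctrl.get_obs(): the state, without advancing time (a new reading comes with each control period).
- ctrl.camera(name): name is "scene" or "top" or "wrist"; returns a dict with "frame" (400x640x3 uint8, red, green, blue), "mtx" (3x3 intrinsics, pixels), "R" (3x3) and "t" (3): a world point X has camera coordinates R X + t. Camera axes: x right, y down, z forward; pixel columns grow to the right and rows downward; lengths in m; the calibration is good to about 2 mm. A picture is of the moment at which its call begins. There is no depth.
- ctrl.hand_in(): hands the job in, once; it reports no verdict.
The state is a dict: "time_s": time; "q": joint angles; "dq": joint speeds; "joint_efforts": joint torques, N m; "eef_pos": TCP position; "eef_rot": TCP orientation; "wrist_force": force on the tool from outside, world axes, zero at the start; "torque": the same for the moment, N m; "opening": opening from 0.0 (shut) to 1.0 (fully open).
Only numpy, scipy, OpenCV 4.12 (cv2) and the standard library are available. Lean on these libraries where they do the work, as an engineer would, in place of code of your own. Each camera call takes 0.05 s, during which the arm holds its last target.

## Working session

There is one attempt and no reset: what is moved stays moved. The work goes in short steps, Python scripts to look and compute and a tool call to move; the robot and the scene stay as the last step left them, time stands still between calls to the robot, and variables do not carry over. Pictures are saved under pics/ and viewed, and the job is handed in when it is done.

Besides the shell and the picture viewer there is one more tool, called after "Emit:" as name(argument=value, ...) on one line, values as JSON. drive_tool: Moves the arm, as the interface text tells. Its arguments: {"type":"object","properties":{"deltas":{"type":"array","items":{"type":"object","properties":{"slide":{"type":"array","items":{"type":"number"}},"delta_rot":{"type":"array","items":{"type":"number"}},"hand":{"type":"number"}}}}},"required":["deltas"]}

```bash
mkdir -p pics; cat > h.py <<'E'
from bench import ctrl
import numpy as np, cv2
def cam(n,save=None):
    c=ctrl.camera(n)
    if save: cv2.imwrite(f'pics/{save}.png',cv2.cvtColor(c['frame'],cv2.COLOR_RGB2BGR))
    return c
def ray(c,u,v):
    d=np.linalg.inv(np.array(c['mtx']))@np.array([u,v,1.]); R=np.array(c['R']);t=np.array(c['t'])
    return -R.T@t, R.T@d
def onz(c,u,v,z):
    o,d=ray(c,u,v); return o+d*(z-o[2])/d[2]
def proj(c,X):
    p=np.array(c['mtx'])@(np.array(c['R'])@np.array(X)+np.array(c['t'])); return p[:2]/p[2]
E
python3 - <<'E'
from h import *
import pickle
d={}
for n in ['scene','top','wrist']:
    d[n]=cam(n,n+'0'); print(n, -np.array(d[n]['R']).T@d[n]['t'], np.array(d[n]['R'])[2])
pickle.dump(d,open('c0.pkl','wb'))
print(ctrl.get_obs(),ctrl.tcp_to_grasp)
E
```

```text
scene [ 1.46506805 -0.49905844  0.89738538] [-0.7172806   0.37862435 -0.58493773]
top [ 0.40547336 -0.00486722  1.20911049] [ 0.12689204  0.01829571 -0.99174779]
wrist [ 0.22229307 -0.53612503  0.37246046] [-0.28579223 -0.07534463 -0.95532507]
{'time_s': 0.15, 'q': array([-1.51425600e+00,  1.81355259e-01,  1.60774844e+00, -1.46836297e-05,
        1.35381213e+00, -2.06263413e-01]), 'dq': array([-3.46480187e-04, -2.91515255e-03, -3.75854104e-03,  4.80185752e-04,
        2.19337647e-05, -1.31839823e-05]), 'joint_efforts': array([ 6.45956443e-04, -4.45261502e+01, -3.51692963e+01, -3.24599105e-04,
        5.82949709e-03,  2.15754199e-05]), 'eef_pos': array([ 0.14938764, -0.55482887,  0.23061406]), 'eef_rot': array([-6.60272658e-04,  9.91378765e-01,  1.31025597e-01,  4.23328315e-05]), 'wrist_force': array([ 0.26743487,  0.45379373, -0.61394004]), 'torque': array([-0.01730811, -0.07434864,  0.00348949]), 'opening': 1.000598662774029} 0.0187
```

View pics/scene0.png

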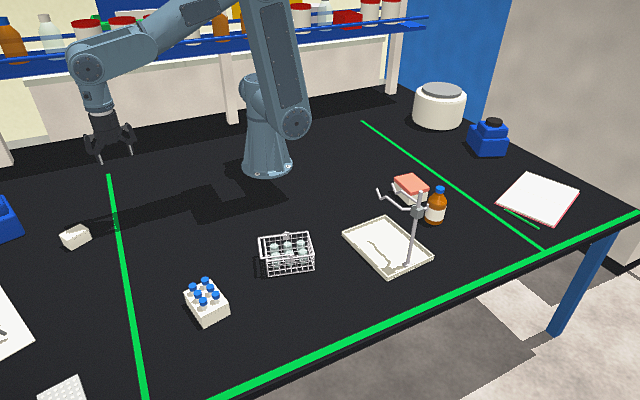

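View pics/top0.png

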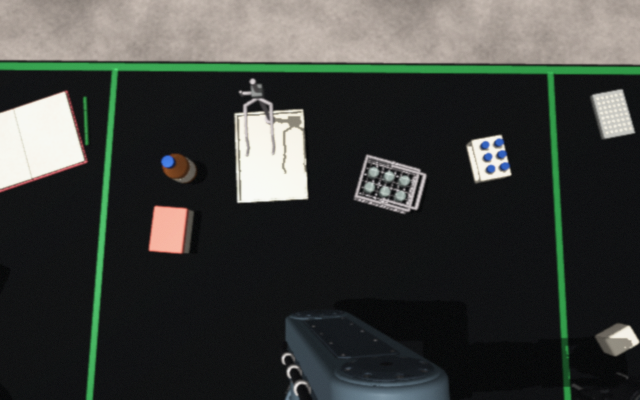

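View pics/wrist0.png

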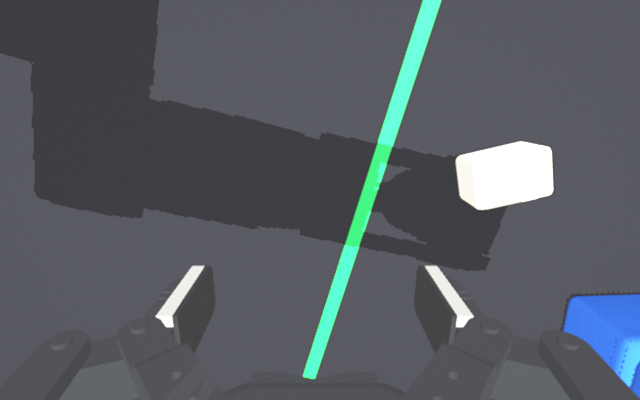

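Scene: basket centred near (287,255), stand tray to its right. Top: basket near (390,183) with the bail bar on its right end (~(420,192)), hook prongs from (247,153)/(272,152) up to the rod at (256,90). I'll zoom in next.

```bash
python3 - <<'E'
import cv2
a=cv2.imread('pics/top0.png')
cv2.imwrite('pics/z1.png',cv2.resize(a[145:225,340:440],None,fx=8,fy=8,interpolation=cv2.INTER_CUBIC)[:600])
cv2.imwrite('pics/z2.png',cv2.resize(a[70:210,220:320],None,fx=4.2,fy=4.2,interpolation=cv2.INTER_CUBIC))
a=cv2.imread('pics/scene0.png')
cv2.imwrite('pics/z3.png',cv2.resize(a[220:285,245:325],None,fx=8,fy=8,interpolation=cv2.INTER_CUBIC))
cv2.imwrite('pics/z4.png',cv2.resize(a[170:285,335:455],None,fx=5,fy=5,interpolation=cv2.INTER_CUBIC))
E
```

```text
(no output)
```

View pics/z1.png

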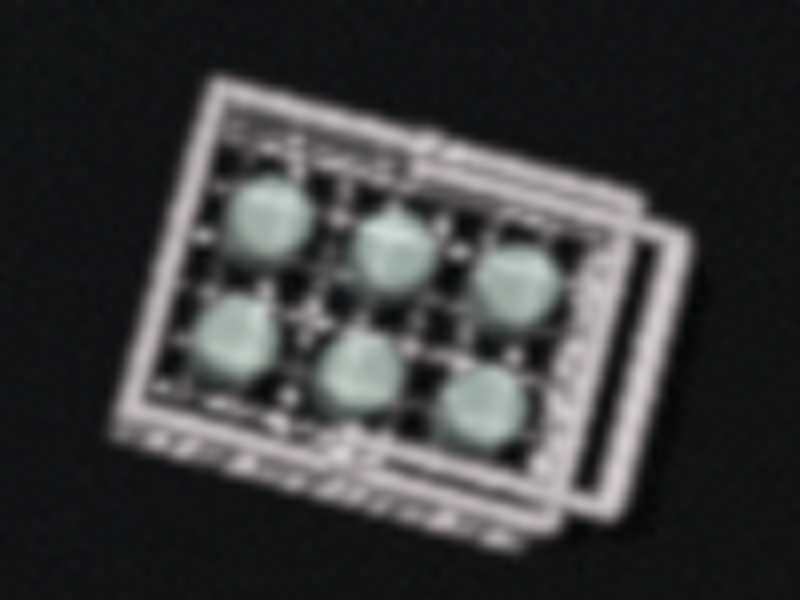

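View pics/z2.png

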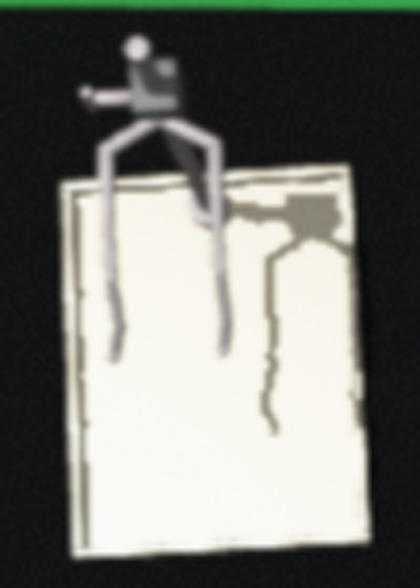

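View pics/z3.png

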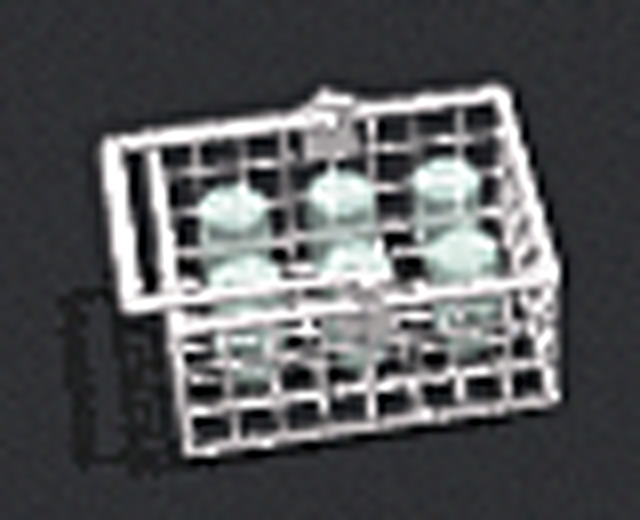

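View pics/z4.png

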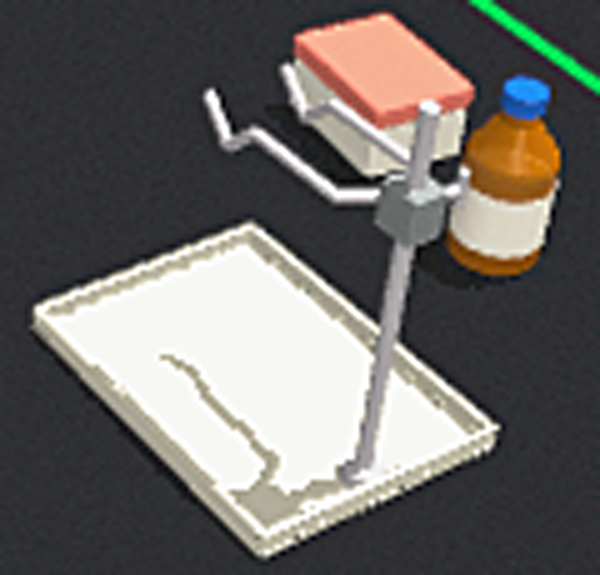

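```bash
python3 - <<'E'
from h import *
import pickle
d=pickle.load(open('c0.pkl','rb')); T=d['top'];S=d['scene']
def z(b,f): return lambda p:(b[0]+(p[0]+.5)/f-.5,b[1]+(p[1]+.5)/f-.5)
z1=z((340,145),8); z2=z((220,70),4.2); z3=z((245,220),8); z4=z((335,170),5)
print('rim top'); 
c=[onz(T,*z1(p),.068) for p in [(212,75),(642,195),(562,532),(113,422)]]
for p in c: print(p.round(4))
m=sum(c)/4; print('centre',m, 'len',[np.linalg.norm(c[i]-c[(i+1)%4]).round(4) for i in range(4)])
x=(c[0]+c[3]-c[1]-c[2]); print('yaw x',np.arctan2(x[1],x[0]))
y=(c[3]-c[0]+c[2]-c[1]); print('yaw y',np.arctan2(y[1],y[0]))
b=[onz(T,*z1(p),.071) for p in [(676,235),(606,512)]]; print('bar top',b,sum(b)/2)
print('piv', (onz(T,*z1((432,143)),.071)+onz(T,*z1((360,448)),.071))/2)
b=[onz(S,*z3(p),.071) for p in [(112,142),(130,300)]]; print('bar scene',b,sum(b)/2)
cs=[onz(S,*z3(p),.068) for p in [(505,90),(555,275),(172,318)]]; print('scene rim',cs)
# stand
tr=[onz(T,*z2(p),.018) for p in [(60,183),(350,166),(370,542),(74,557)]]
print('tray',[np.round(p,4) for p in tr],[np.linalg.norm(tr[i]-tr[(i+1)%4]).round(4) for i in range(4)])
x=tr[0]+tr[1]-tr[2]-tr[3]; yw=np.arctan2(x[1],x[0]); print('yaw',yw)
ex=np.array([np.cos(yw),np.sin(yw)]); mc=(sum(tr)/4)[:2]; print('origin', mc-.02*ex)
print('tips top',[onz(T,*z2(p),.219).round(4) for p in [(116,360),(224,355)]])
print('tips scene',[onz(S,*z4(p),.219).round(4) for p in [(287,68),(209,93)]])
print('notch scene',[onz(S,*z4(p),.199).round(4) for p in [(306,116),(231,145)]])
print('rod top',onz(T,*z2((137,47)),.284), onz(S,*z4((429,105)),.284))
tr=[onz(S,*z4(p),.018) for p in [(250,222),(35,310),(265,548),(497,428)]]
x=tr[2]+tr[3]-tr[0]-tr[1];yw=np.arctan2(x[1],x[0]);print('scene tray yaw',yw,[np.round(p,4) for p in tr])
ex=np.array([np.cos(yw),np.sin(yw)]); print('origin', (sum(tr)/4)[:2]-.02*ex)
print('reagent',onz(T,167,161,.14),'tipbox',[onz(T,u,v,.065).round(3) for u,v in [(153,206),(187,208),(184,253),(149,250)]],'rack',onz(T,489,159,.06))
E
```

```text
rim top
[ 0.6651 -0.0972  0.068 ]
[ 0.6267 -0.237   0.068 ]
[ 0.5162 -0.2098  0.068 ]
[ 0.5501 -0.0654  0.068 ]
centre [ 0.58952221 -0.15234122  0.068     ] len [np.float64(0.1449), np.float64(0.1137), np.float64(0.1483), np.float64(0.1192)]
yaw x 1.3215693262273853
yaw y 2.8857790641920977
bar top [array([ 0.61302332, -0.24713833,  0.071     ]), array([ 0.5225546, -0.223414 ,  0.071    ])] [ 0.56778896 -0.23527616  0.071     ]
piv [ 0.59240626 -0.156606    0.071     ]
bar scene [array([ 0.51985397, -0.2236397 ,  0.071     ]), array([ 0.60729203, -0.24844953,  0.071     ])] [ 0.563573   -0.23604461  0.071     ]
scene rim [array([ 0.55580452, -0.07087856,  0.068     ]), array([ 0.66189718, -0.10093162,  0.068     ]), array([ 0.62005605, -0.23709711,  0.068     ])]
tray [array([0.7883, 0.266 , 0.018 ]), array([0.8016, 0.074 , 0.018 ]), array([0.5513, 0.0562, 0.018 ]), array([0.5392, 0.2471, 0.018 ])] [np.float64(0.1925), np.float64(0.251), np.float64(0.1913), np.float64(0.2498)]
yaw 0.0734046349143874
origin [0.65017375 0.15932366]
tips top [array([0.6247, 0.1858, 0.219 ]), array([0.628 , 0.1271, 0.219 ])]
tips scene [array([0.6284, 0.1852, 0.219 ]), array([0.6306, 0.126 , 0.219 ])]
notch scene [array([0.654 , 0.1841, 0.199 ]), array([0.6597, 0.1249, 0.199 ])]
rod top [0.7760729  0.16826443 0.284     ] [0.77360777 0.16792298 0.284     ]
scene tray yaw 0.06259735310475929 [array([0.5381, 0.2444, 0.018 ]), array([0.5558, 0.0564, 0.018 ]), array([0.8086, 0.0701, 0.018 ]), array([0.7884, 0.2622, 0.018 ])]
origin [0.65276569 0.15700131]
reagent [0.62580798 0.39913226 0.14      ] tipbox [array([0.521, 0.457, 0.065]), array([0.517, 0.368, 0.065]), array([0.401, 0.369, 0.065]), array([0.407, 0.46 , 0.065])] rack [ 0.65667179 -0.41969184  0.06      ]
```

```bash
cat >> h.py <<'E'
from scipy.spatial.transform import Rotation as Ro
def q2R(q): return Ro.from_quat([q[1],q[2],q[3],q[0]]).as_matrix()
YB=1.313; P0=np.array([.589,-.153,0]); PIV=P0+[0,0,.071]
EX=np.array([np.cos(YB),np.sin(YB),0]); EZ=np.array([0,0,1.])
def tool(th,yaw=YB):  # tool y toward basket x, tilted th so z leans to +x
    ex=np.array([np.cos(yaw),np.sin(yaw),0])
    z=np.sin(th)*ex-np.cos(th)*EZ; y=np.cos(th)*ex+np.sin(th)*EZ
    return np.c_[np.cross(y,z),y,z]
def bar(a): return PIV+.086*(-np.cos(a)*EX+np.sin(a)*EZ)
def rows(wps,p=None,R=None):
    """wps: (pos,R,n). prints rows: shift in tool axes (before turn)"""
    if p is None:
        o=ctrl.get_obs(); p=o['eef_pos']; R=q2R(o['eef_rot'])
    for (tp,tR,n) in wps:
        rv=Ro.from_matrix(R.T@tR).as_rotvec()
        dp=(tp-p)/n
        for i in range(n):
            s=(R.T@dp/.05).round(2); w=(rv/n/np.pi).round(3)
            print(list(map(float,s)),list(map(float,w)),f'{np.linalg.norm(rv)/n*57.3:.1f}deg')
            p=p+R@(s*.05); R=R@Ro.from_rotvec(w*np.pi).as_matrix()
    return p,R
def st():
    o=ctrl.get_obs(); print(o['time_s'],o['eef_pos'].round(4),'z',q2R(o['eef_rot'])[:,2].round(3),'y',q2R(o['eef_rot'])[:,1].round(3),'F',o['wrist_force'].round(1),'op',round(o['opening'],3),'q',o['q'].round(2))
E
python3 - <<'E'
from h import *
th=np.pi/4; R=tool(th); n=R[:,1]; d=R[:,2]
b=bar(0); print(b)
tgt=b+(.021-.0045-.006)*n+.014*d
pre=tgt-.09*d
print(tgt,pre); rows([(pre+[0,0,.03],tool(.0),15),(pre,R,5),(tgt,R,5)])
E
```

```text
[ 0.56707427 -0.23615806  0.071     ]
[ 0.57149106 -0.21940643  0.06852513] [ 0.55526612 -0.28094302  0.13216474]
[0.62, -0.21, 0.09] [-0.0, -0.0, -0.056] 10.0deg
[0.65, -0.1, 0.09] [-0.0, -0.0, -0.056] 10.0deg
[0.65, 0.01, 0.09] [-0.0, -0.0, -0.056] 10.0deg
[0.64, 0.13, 0.09] [-0.0, -0.0, -0.056] 10.0deg
[0.61, 0.24, 0.09] [-0.0, -0.0, -0.056] 10.0deg
[0.56, 0.34, 0.09] [-0.0, -0.0, -0.056] 10.0deg
[0.49, 0.43, 0.09] [-0.0, -0.0, -0.056] 10.0deg
[0.41, 0.51, 0.09] [-0.0, -0.0, -0.056] 10.0deg
[0.31, 0.57, 0.09] [-0.0, -0.0, -0.056] 10.0deg
[0.2, 0.62, 0.09] [-0.0, -0.0, -0.056] 10.0deg
[0.09, 0.65, 0.09] [-0.0, -0.0, -0.056] 10.0deg
[-0.02, 0.65, 0.09] [-0.0, -0.0, -0.056] 10.0deg
[-0.14, 0.64, 0.09] [-0.0, -0.0, -0.056] 10.0deg
[-0.25, 0.6, 0.09] [-0.0, -0.0, -0.056] 10.0deg
[-0.35, 0.55, 0.09] [-0.0, -0.0, -0.056] 10.0deg
[0.0, 0.0, 0.13] [-0.05, -0.0, 0.001] 9.0deg
[0.0, -0.02, 0.12] [-0.05, -0.0, 0.001] 9.0deg
[0.0, -0.04, 0.12] [-0.05, -0.0, 0.001] 9.0deg
[0.0, -0.06, 0.11] [-0.05, -0.0, 0.001] 9.0deg
[0.0, -0.07, 0.1] [-0.05, -0.0, 0.001] 9.0deg
[-0.0, 0.0, 0.36] [0.0, -0.0, -0.0] 0.1deg
[-0.0, 0.0, 0.36] [0.0, -0.0, -0.0] 0.1deg
[-0.0, 0.0, 0.36] [0.0, -0.0, -0.0] 0.1deg
[-0.0, 0.0, 0.36] [0.0, -0.0, -0.0] 0.1deg
[-0.0, 0.0, 0.36] [0.0, -0.0, -0.0] 0.1deg
```

Emit:
drive_tool(deltas=[{"slide":[0.62,-0.21,0.09],"delta_rot":[0,0,-0.056],"hand":0.5},{"slide":[0.65,-0.1,0.09],"delta_rot":[0,0,-0.056],"hand":0.5},{"slide":[0.65,0.01,0.09],"delta_rot":[0,0,-0.056],"hand":0.5},{"slide":[0.64,0.13,0.09],"delta_rot":[0,0,-0.056],"hand":0.5},{"slide":[0.61,0.24,0.09],"delta_rot":[0,0,-0.056],"hand":0.5}])

```text
time_s: 0.78
eef_pos: [0.2858, -0.4631, 0.2084]
eef_rot: [-0.0, 0.84, 0.543, 0.0]
wrist_force: [-0.5, -1.0, 0.1]
opening: 0.497
```

Emit:
drive_tool(deltas=[{"slide":[0.56,0.34,0.09],"delta_rot":[0,0,-0.056],"hand":0.5},{"slide":[0.49,0.43,0.09],"delta_rot":[0,0,-0.056],"hand":0.5},{"slide":[0.41,0.51,0.09],"delta_rot":[0,0,-0.056],"hand":0.5},{"slide":[0.31,0.57,0.09],"delta_rot":[0,0,-0.056],"hand":0.5},{"slide":[0.2,0.62,0.09],"delta_rot":[0,0,-0.056],"hand":0.5}])

```text
time_s: 1.4
eef_pos: [0.4207, -0.3716, 0.1859]
eef_rot: [-0.0, 0.529, 0.849, 0.0]
wrist_force: [0.7, 0.1, 0.8]
opening: 0.496
```

```bash
python3 - <<'E'
from h import *
st()
th=np.pi/4; R=tool(th); n=R[:,1]; d=R[:,2]
b=bar(0)
tgt=b+(.021-.0045-.006)*n+.014*d
pre=tgt-.09*d
rows([(pre+[0,0,.03],tool(.0),5),(pre,R,5)])
E
```

```text
1.4 [ 0.4207 -0.3716  0.1859] z [-0.  0. -1.] y [ 0.897  0.441 -0.   ] F [0.7 0.1 0.8] op 0.496 q [-0.93  0.2   1.69 -0.    1.26 -1.39]
[0.09, 0.64, 0.09] [0.0, -0.0, -0.054] 9.8deg
[-0.02, 0.65, 0.09] [0.0, -0.0, -0.054] 9.8deg
[-0.13, 0.64, 0.09] [0.0, -0.0, -0.054] 9.8deg
[-0.24, 0.6, 0.09] [0.0, -0.0, -0.054] 9.8deg
[-0.34, 0.56, 0.09] [0.0, -0.0, -0.054] 9.8deg
[0.0, -0.0, 0.12] [-0.05, 0.0, -0.0] 9.0deg
[0.0, -0.02, 0.12] [-0.05, 0.0, -0.0] 9.0deg
[0.0, -0.04, 0.12] [-0.05, 0.0, -0.0] 9.0deg
[0.0, -0.06, 0.11] [-0.05, 0.0, -0.0] 9.0deg
[0.0, -0.07, 0.1] [-0.05, 0.0, -0.0] 9.0deg
```

Emit:
drive_tool(deltas=[{"slide":[0.09,0.64,0.09],"delta_rot":[0,0,-0.054],"hand":0.5},{"slide":[-0.02,0.65,0.09],"delta_rot":[0,0,-0.054],"hand":0.5},{"slide":[-0.13,0.64,0.09],"delta_rot":[0,0,-0.054],"hand":0.5},{"slide":[-0.24,0.6,0.09],"delta_rot":[0,0,-0.054],"hand":0.5},{"slide":[-0.34,0.56,0.09],"delta_rot":[0,0,-0.054],"hand":0.5}])

```text
time_s: 2.02
eef_pos: [0.556, -0.2816, 0.1633]
eef_rot: [-0.0, 0.132, 0.991, 0.0]
wrist_force: [0.2, -0.1, 0.0]
opening: 0.5
```

Emit:
drive_tool(deltas=[{"slide":[0,0,0.12],"delta_rot":[-0.05,0,0],"hand":0.5},{"slide":[0,-0.02,0.12],"delta_rot":[-0.05,0,0],"hand":0.5},{"slide":[0,-0.04,0.12],"delta_rot":[-0.05,0,0],"hand":0.5},{"slide":[0,-0.06,0.11],"delta_rot":[-0.05,0,0],"hand":0.5},{"slide":[0,-0.07,0.1],"delta_rot":[-0.05,0,0],"hand":0.5}])

```text
time_s: 2.65
eef_pos: [0.5553, -0.2831, 0.1332]
eef_rot: [0.053, 0.125, 0.915, 0.381]
wrist_force: [0.2, -0.3, 0.2]
opening: 0.498
```

```bash
python3 - <<'E'
from h import *
st()
th=np.pi/4; R=tool(th); n=R[:,1]; d=R[:,2]
tgt=bar(0)+(.021-.0045-.006)*n+.014*d
rows([(tgt,R,5)])
c=cam('wrist','w1'); s=cam('scene')
print(proj(c,bar(0)),proj(s,bar(0)))
a=s['frame'][150:350,180:420]; cv2.imwrite('pics/s1.png',cv2.resize(a[:,:,::-1],None,fx=3,fy=3,interpolation=cv2.INTER_CUBIC))
E
```

```text
2.65 [ 0.5553 -0.2831  0.1332] z [ 0.191  0.684 -0.704] y [0.188 0.678 0.71 ] F [ 0.2 -0.3  0.2] op 0.498 q [-0.96  0.66  1.36  0.58  1.67 -2.37]
[0.01, 0.0, 0.37] [0.0, 0.001, -0.001] 0.2deg
[0.01, 0.0, 0.37] [0.0, 0.001, -0.001] 0.2deg
[0.0, 0.0, 0.37] [0.0, 0.001, -0.001] 0.2deg
[0.0, 0.0, 0.37] [0.0, 0.001, -0.001] 0.2deg
[0.0, 0.0, 0.37] [0.0, 0.001, -0.001] 0.2deg
[300.75157666 212.65222135] [260.02008006 247.60323134]
```

View pics/w1.png

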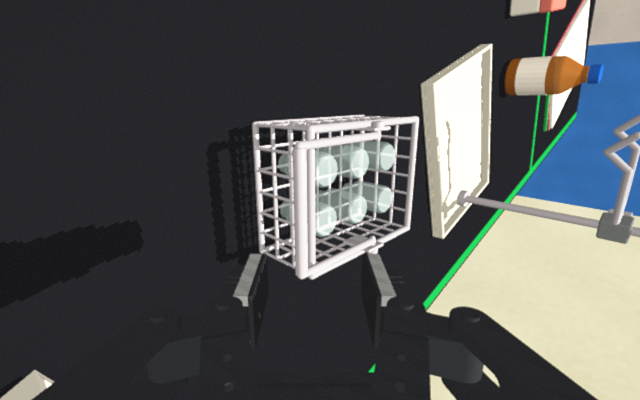

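View pics/s1.png

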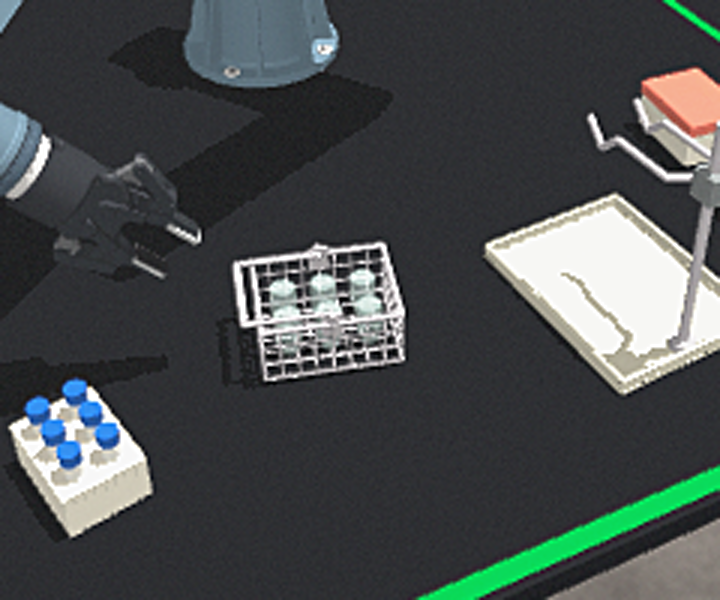

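Wrist view: bar runs (304,146)–(302,272), predicted centre (301,213) agrees within ~2 mm; it lies between the jaws. Moving in.

Emit:
drive_tool(deltas=[{"slide":[0,0,0.37],"delta_rot":[0,0,0],"hand":0.5},{"slide":[0,0,0.37],"delta_rot":[0,0,0],"hand":0.5},{"slide":[0,0,0.37],"delta_rot":[0,0,0],"hand":0.5},{"slide":[0,0,0.37],"delta_rot":[0,0,0],"hand":0.5},{"slide":[0,0,0.37],"delta_rot":[0,0,0],"hand":0.5}])

```text
time_s: 3.38
eef_pos: [0.5732, -0.2182, 0.067]
eef_rot: [0.052, 0.125, 0.916, 0.379]
wrist_force: [1.0, -0.3, 0.3]
opening: 0.503
```

```bash
python3 - <<'E'
from h import *
st()
c=cam('wrist','w2'); s=cam('scene')
a=s['frame'][180:310,200:360]; cv2.imwrite('pics/s2.png',cv2.resize(a[:,:,::-1],None,fx=4.5,fy=4.5,interpolation=cv2.INTER_CUBIC))
w=[]
for k in range(1,21):
    f=k/20; a=1.75*f; th=np.pi/4*(1-f); R=tool(th)
    w.append((bar(a)+(.021-.0045)*R[:,1]+(.014+.005*f)*R[:,2],R,1))
rows(w)
E
```

```text
3.375 [ 0.5732 -0.2182  0.067 ] z [ 0.189  0.681 -0.707] y [0.189 0.682 0.707] F [ 1.  -0.3  0.3] op 0.503 q [-0.88  0.7   1.46  0.62  1.51 -2.39]
[0.0, 0.22, -0.16] [0.013, 0.002, -0.003] 2.5deg
[0.0, 0.1, -0.08] [0.013, -0.0, -0.0] 2.3deg
[0.0, 0.11, -0.07] [0.012, -0.0, -0.0] 2.2deg
[0.0, 0.11, -0.07] [0.013, -0.0, -0.0] 2.3deg
[0.0, 0.12, -0.06] [0.012, -0.0, -0.0] 2.2deg
[0.0, 0.12, -0.05] [0.013, -0.0, -0.0] 2.3deg
[0.0, 0.12, -0.05] [0.012, -0.0, -0.0] 2.2deg
[0.0, 0.13, -0.04] [0.013, -0.0, -0.0] 2.3deg
[0.0, 0.13, -0.04] [0.012, -0.0, -0.0] 2.2deg
[0.0, 0.13, -0.03] [0.013, -0.0, -0.0] 2.3deg
[0.0, 0.13, -0.02] [0.012, -0.0, -0.0] 2.2deg
[0.0, 0.13, -0.01] [0.013, -0.0, -0.0] 2.3deg
[0.0, 0.14, -0.01] [0.012, -0.0, -0.0] 2.2deg
[0.0, 0.13, 0.0] [0.013, -0.0, -0.0] 2.3deg
[0.0, 0.14, 0.01] [0.012, -0.0, -0.0] 2.2deg
[0.0, 0.13, 0.02] [0.013, -0.0, -0.0] 2.3deg
[0.0, 0.14, 0.02] [0.012, -0.0, -0.0] 2.2deg
[0.0, 0.13, 0.03] [0.013, -0.0, -0.0] 2.3deg
[0.0, 0.14, 0.03] [0.012, -0.0, -0.0] 2.2deg
[0.0, 0.13, 0.05] [0.013, -0.0, -0.0] 2.3deg
```

View pics/w2.png

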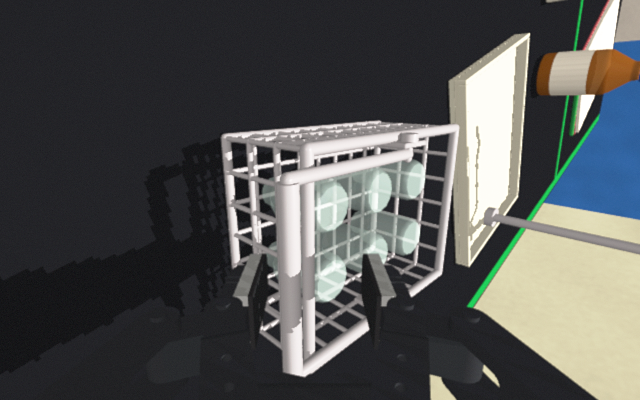

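View pics/s2.png

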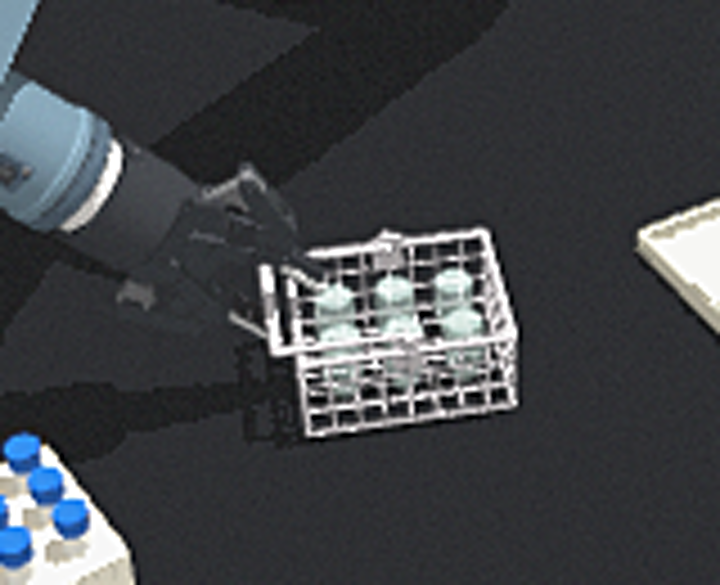

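Bar lies between the jaws, the lower fingertip just under it (s2: tip at (270,335)). I go 4 mm deeper and swing the bail up along its arc.

Emit:
drive_tool(deltas=[{"slide":[0,0.0,0.08],"delta_rot":[0,0,0],"hand":0.5},{"slide":[0,0.2,-0.14],"delta_rot":[0.013,0,0],"hand":0.5},{"slide":[0,0.1,-0.08],"delta_rot":[0.013,0,0],"hand":0.5},{"slide":[0,0.11,-0.07],"delta_rot":[0.012,0,0],"hand":0.5},{"slide":[0,0.11,-0.07],"delta_rot":[0.013,0,0],"hand":0.5}])

```text
time_s: 4.1
eef_pos: [0.5757, -0.2103, 0.0962]
eef_rot: [0.042, 0.129, 0.943, 0.303]
wrist_force: [0.5, -1.0, -0.4]
opening: 0.5
```

Emit:
drive_tool(deltas=[{"slide":[0,0.12,-0.06],"delta_rot":[0.012,0,0],"hand":0.5},{"slide":[0,0.12,-0.05],"delta_rot":[0.013,0,0],"hand":0.5},{"slide":[0,0.12,-0.05],"delta_rot":[0.012,0,0],"hand":0.5},{"slide":[0,0.13,-0.04],"delta_rot":[0.013,0,0],"hand":0.5},{"slide":[0,0.13,-0.04],"delta_rot":[0.012,0,0],"hand":0.5}])

```text
time_s: 4.72
eef_pos: [0.581, -0.1899, 0.1221]
eef_rot: [0.029, 0.132, 0.968, 0.21]
wrist_force: [-0.5, -1.5, 0.1]
opening: 0.501
```

```bash
python3 - <<'E'
from h import *
st()
s=cam('scene')
a=s['frame'][180:310,200:360]; cv2.imwrite('pics/s3.png',cv2.resize(a[:,:,::-1],None,fx=4.5,fy=4.5,interpolation=cv2.INTER_CUBIC))
E
```

```text
4.725 [ 0.581  -0.1899  0.1221] z [ 0.111  0.4   -0.91 ] y [0.244 0.877 0.415] F [-0.5 -1.5  0.1] op 0.501 q [-0.71  0.45  1.56  0.39  1.34 -2.15]
```

View pics/s3.png

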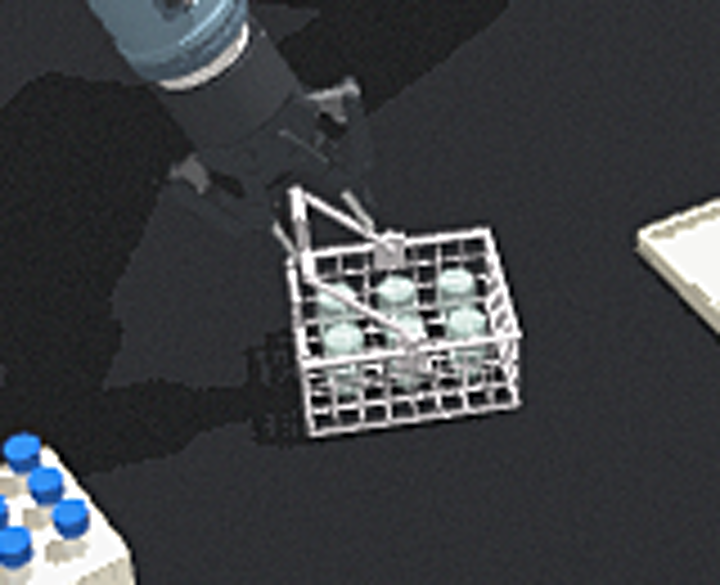

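The bail is up about halfway with the basket unmoved (rim corner still at (490,232)). Continuing the arc.

Emit:
drive_tool(deltas=[{"slide":[0,0.13,-0.03],"delta_rot":[0.013,0,0],"hand":0.5},{"slide":[0,0.13,-0.02],"delta_rot":[0.012,0,0],"hand":0.5},{"slide":[0,0.13,-0.01],"delta_rot":[0.013,0,0],"hand":0.5},{"slide":[0,0.14,-0.01],"delta_rot":[0.012,0,0],"hand":0.5},{"slide":[0,0.13,0.0],"delta_rot":[0.013,0,0],"hand":0.5}])

```text
time_s: 5.4
eef_pos: [0.589, -0.1614, 0.1365]
eef_rot: [0.016, 0.134, 0.984, 0.114]
wrist_force: [0.1, 0.1, 0.0]
opening: 0.501
```

Emit:
drive_tool(deltas=[{"slide":[0,0.14,0.01],"delta_rot":[0.012,0,0],"hand":0.5},{"slide":[0,0.13,0.02],"delta_rot":[0.013,0,0],"hand":0.5},{"slide":[0,0.14,0.02],"delta_rot":[0.012,0,0],"hand":0.5},{"slide":[0,0.13,0.03],"delta_rot":[0.013,0,0],"hand":0.5},{"slide":[0,0.1,0.03],"delta_rot":[0.012,0,0],"hand":0.5}])

```text
time_s: 6.02
eef_pos: [0.5976, -0.13, 0.1361]
eef_rot: [0.003, 0.135, 0.991, 0.018]
wrist_force: [-0.1, -0.7, -0.2]
opening: 0.499
```

```bash
python3 - <<'E'
from h import *
st()
s=cam('scene'); w=cam('wrist','w4')
a=s['frame'][180:310,200:360]; cv2.imwrite('pics/s4.png',cv2.resize(a[:,:,::-1],None,fx=4.5,fy=4.5,interpolation=cv2.INTER_CUBIC))
print('pred scene z', [((proj(s,bar(a))-[200,180])*4.5).round(0) for a in (1.45,1.57,1.8)],[proj(w,bar(a)).round() for a in (1.45,1.57,1.8)])
tg=bar(1.57)-[0,0,.0187]; print(tg,bar(1.57)); rows([(tg,tool(0),4)])
E
```

```text
6.025 [ 0.5976 -0.13    0.1361] z [ 0.01   0.034 -0.999] y [0.267 0.963 0.036] F [-0.1 -0.7 -0.2] op 0.499 q [-0.43  0.36  1.59  0.04  1.2  -1.74]
pred scene z [array([376., 191.]), array([392., 188.]), array([422., 187.])] [array([227., 292.]), array([253., 292.]), array([302., 288.])]
[ 0.58898254 -0.15306622  0.13829997] [ 0.58898254 -0.15306622  0.15699997]
[0.01, -0.13, -0.02] [0.003, 0.0, -0.001] 0.6deg
[0.01, -0.13, -0.02] [0.003, 0.0, -0.001] 0.6deg
[0.01, -0.13, -0.01] [0.003, 0.0, -0.001] 0.6deg
[0.01, -0.13, -0.01] [0.003, 0.0, -0.001] 0.6deg
```

View pics/s4.png

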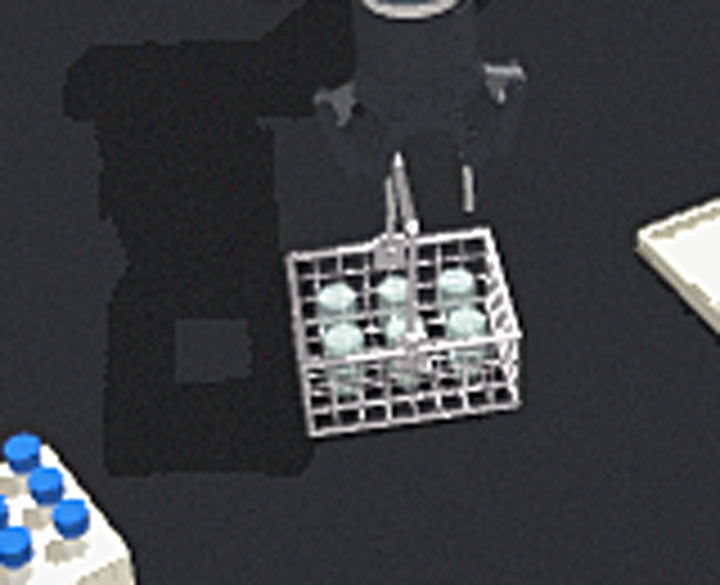

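View pics/w4.png

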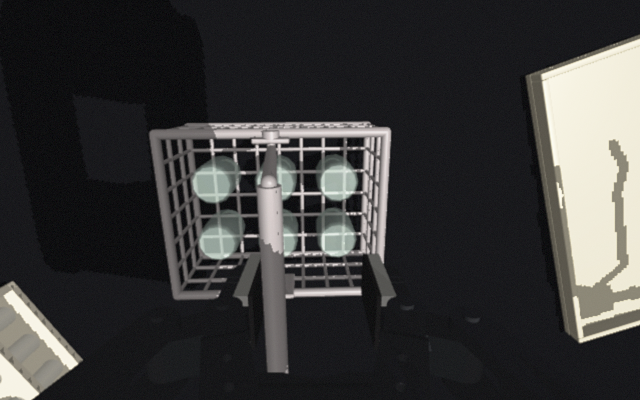

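```bash
python3 - <<'E'
from h import *
w=cam('wrist'); s=cam('scene'); EY=np.cross(EZ,EX)
for k in (-.046,.046): print(proj(w,bar(1.66)+k*EY).round(), ((proj(s,bar(1.66)+k*EY)-[200,180])*4.5).round())
for x in(-.073,.073):
  for y in (-.058,.058): print(x,y,proj(w,P0+x*EX+y*EY+[0,0,.068]).round(),((proj(s,P0+x*EX+y*EY+[0,0,.068])-[200,180])*4.5).round())
o=ctrl.get_obs()
print(proj(w,o['eef_pos']),[proj(w,o['eef_pos']+q2R(o['eef_rot'])@[x,0,-.0187]) for x in(-.046,0,.046)])
E
```

```text
[278. 384.] [415. 231.]
[267. 178.] [393. 146.]
-0.073 -0.058 [169. 300.] [299. 364.]
-0.073 0.058 [142. 127.] [281. 250.]
0.073 -0.058 [381. 294.] [519. 333.]
0.073 0.058 [389. 123.] [486. 224.]
[313.13585563 270.55263263] [array([312.91828844, 383.38887272]), array([312.9515636, 292.5200355]), array([312.99197922, 182.15182556])]
```

Emit:
drive_tool(deltas=[{"slide":[0.0,-0.13,-0.02],"delta_rot":[0.003,0,0],"hand":0.5},{"slide":[0.0,-0.13,-0.02],"delta_rot":[0.003,0,0],"hand":0.5},{"slide":[0.0,-0.13,-0.01],"delta_rot":[0.003,0,0],"hand":0.5},{"slide":[0.0,-0.1,-0.01],"delta_rot":[0.003,0,0],"hand":0.5},{"slide":[0,0,0],"delta_rot":[0,0,0],"hand":0.3}])

```text
time_s: 6.85
eef_pos: [0.5909, -0.1549, 0.1384]
eef_rot: [0.0, 0.135, 0.991, -0.0]
wrist_force: [1.6, -0.4, -0.2]
opening: 0.31
```

Emit:
drive_tool(deltas=[{"slide":[0,0,0],"delta_rot":[0,0,0],"hand":0.2},{"slide":[0,0,0],"delta_rot":[0,0,0],"hand":0.1},{"slide":[0,0,0],"delta_rot":[0,0,0],"hand":0.0},{"slide":[0,0,0],"delta_rot":[0,0,0],"hand":0.0},{"slide":[0,0,0],"delta_rot":[0,0,0],"hand":0.0}])

```text
time_s: 7.48
eef_pos: [0.591, -0.1544, 0.1384]
eef_rot: [0.0, 0.135, 0.991, 0.0]
wrist_force: [-0.5, 1.2, 1.1]
opening: 0.081
```

```bash
python3 - <<'E'
from h import *
st()
s=cam('scene'); w=cam('wrist','w5')
a=s['frame'][180:310,200:360]; cv2.imwrite('pics/s5.png',cv2.resize(a[:,:,::-1],None,fx=4.5,fy=4.5,interpolation=cv2.INTER_CUBIC))
E
```

```text
7.475 [ 0.591  -0.1544  0.1384] z [ 0.  0. -1.] y [0.268 0.963 0.   ] F [-0.5  1.2  1.1] op 0.081 q [-0.45  0.35  1.59  0.    1.2  -1.75]
```

View pics/s5.png

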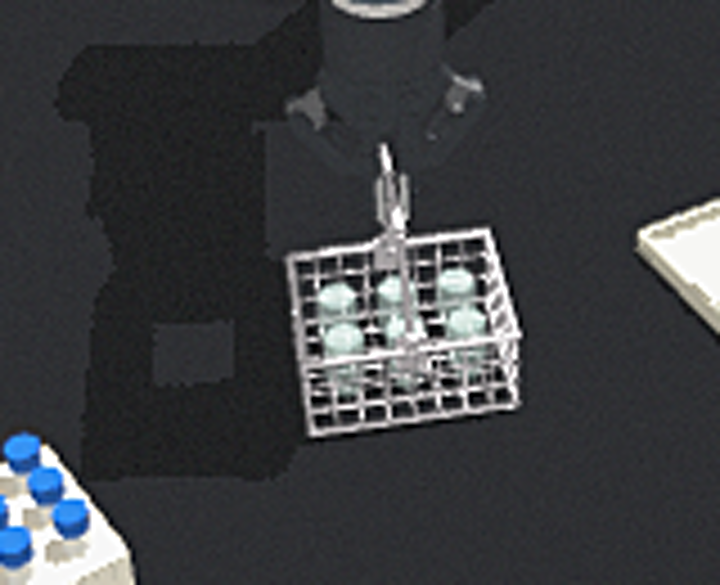

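View pics/w5.png

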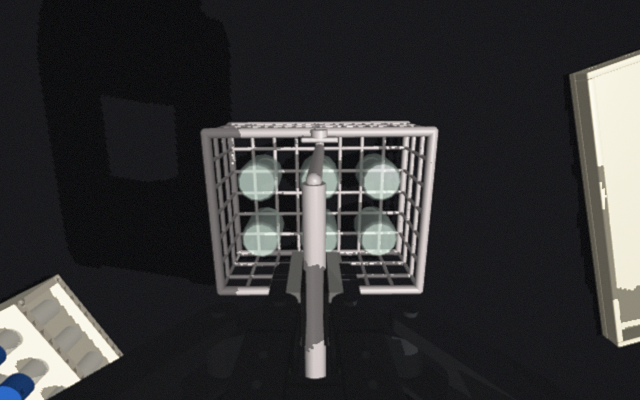

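Bar gripped mid-length, bail upright, basket still flat. Lifting slowly.

Emit:
drive_tool(deltas=[{"slide":[0,0,-0.06],"delta_rot":[0,0,0],"hand":0},{"slide":[0,0,-0.1],"delta_rot":[0,0,0],"hand":0},{"slide":[0,0,-0.16],"delta_rot":[0,0,0],"hand":0},{"slide":[0,0,-0.2],"delta_rot":[0,0,0],"hand":0},{"slide":[0,0,-0.24],"delta_rot":[0,0,0],"hand":0}])

```text
time_s: 8.2
eef_pos: [0.591, -0.1545, 0.1772]
eef_rot: [0.0, 0.135, 0.991, -0.0]
wrist_force: [0.3, 0.2, -3.5]
opening: 0.078
```

Emit:
drive_tool(deltas=[{"slide":[0,0,-0.24],"delta_rot":[0,0,0],"hand":0},{"slide":[0,0,-0.24],"delta_rot":[0,0,0],"hand":0},{"slide":[0,0,-0.24],"delta_rot":[0,0,0],"hand":0},{"slide":[0,0,-0.2],"delta_rot":[0,0,0],"hand":0},{"slide":[0,0,-0.12],"delta_rot":[0,0,0],"hand":0}])

```text
time_s: 8.82
eef_pos: [0.5911, -0.1546, 0.2292]
eef_rot: [0.0, 0.135, 0.991, -0.0]
wrist_force: [1.7, -0.1, -3.8]
opening: 0.079
```

```bash
python3 - <<'E'
from h import *
st()
s=cam('scene'); w=cam('wrist','w6')
a=s['frame'][150:310,200:400]; cv2.imwrite('pics/s6.png',cv2.resize(a[:,:,::-1],None,fx=3.7,fy=3.7,interpolation=cv2.INTER_CUBIC))
E
```

```text
8.825 [ 0.5911 -0.1546  0.2292] z [ 0.001 -0.    -1.   ] y [ 0.268  0.963 -0.   ] F [ 1.7 -0.1 -3.8] op 0.079 q [-0.45  0.26  1.52 -0.    1.36 -1.75]
```

View pics/s6.png

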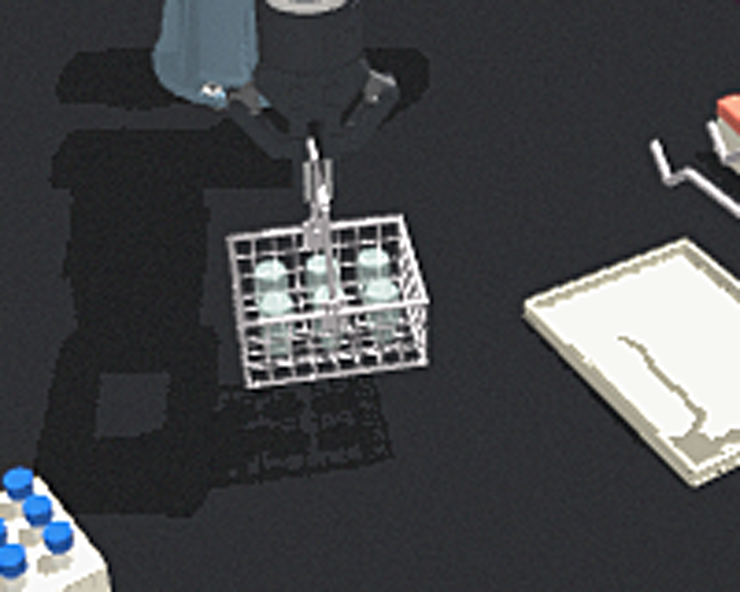

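View pics/w6.png

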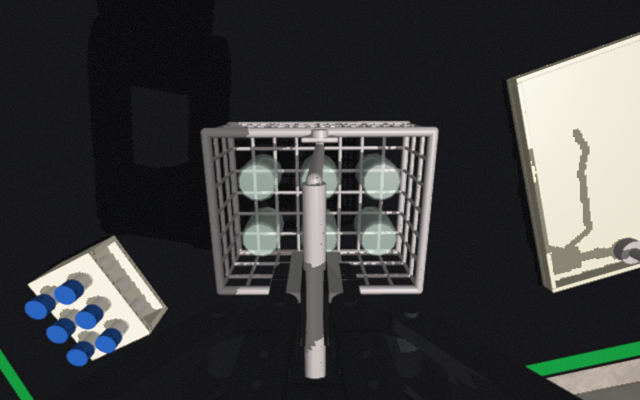

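Basket hangs level, vials in place. Now carry and turn to the front of the hook.

```bash
python3 - <<'E'
from h import *
SY=.067; SEAT=np.array([.650,.158,.205]); sx=np.array([np.cos(SY),np.sin(SY),0])
o=ctrl.get_obs(); p=o['eef_pos']; y0=1.299
t=SEAT-.085*sx; t[2]=.235; print(t)
N=25; w=[]
for k in range(1,N+1):
    f=k/N; f=f*f*(3-2*f) ; w.append((p+(t-p)*f,tool(0,y0+(SY-y0)*f),1))
rows(w)
E
```

```text
[0.56519071 0.15230926 0.235     ]
[0.01, 0.03, -0.0] [-0.0, 0.0, 0.002] 0.4deg
[0.03, 0.07, -0.0] [-0.0, 0.0, 0.005] 1.0deg
[0.05, 0.13, -0.0] [-0.0, 0.0, 0.009] 1.6deg
[0.07, 0.16, -0.01] [-0.0, 0.0, 0.011] 2.0deg
[0.09, 0.2, -0.0] [-0.0, 0.0, 0.014] 2.5deg
[0.12, 0.22, -0.01] [-0.0, 0.0, 0.016] 2.9deg
[0.15, 0.25, -0.0] [0.0, 0.0, 0.018] 3.3deg
[0.17, 0.26, -0.01] [0.0, 0.0, 0.02] 3.6deg
[0.2, 0.26, -0.01] [0.0, 0.0, 0.021] 3.8deg
[0.23, 0.26, -0.0] [0.0, 0.0, 0.022] 4.0deg
[0.26, 0.25, -0.01] [0.0, 0.0, 0.023] 4.2deg
[0.27, 0.24, -0.01] [0.0, 0.0, 0.023] 4.2deg
[0.3, 0.22, -0.0] [0.0, 0.0, 0.024] 4.3deg
[0.31, 0.2, -0.01] [0.0, 0.0, 0.023] 4.2deg
[0.32, 0.17, -0.01] [0.0, 0.0, 0.023] 4.2deg
[0.32, 0.14, -0.0] [0.0, 0.0, 0.022] 4.0deg
[0.31, 0.11, -0.01] [0.0, 0.0, 0.022] 3.9deg
[0.3, 0.09, -0.01] [0.0, 0.0, 0.019] 3.5deg
[0.28, 0.06, -0.0] [0.0, 0.0, 0.018] 3.3deg
[0.25, 0.04, -0.01] [0.0, 0.0, 0.017] 3.0deg
[0.21, 0.02, -0.0] [0.0, 0.0, 0.013] 2.4deg
[0.18, 0.02, -0.01] [0.0, 0.0, 0.012] 2.1deg
[0.13, -0.0, 0.0] [0.0, 0.0, 0.008] 1.5deg
[0.09, -0.0, 0.0] [0.0, 0.0, 0.005] 1.0deg
[0.03, -0.0, -0.0] [0.0, 0.0, 0.002] 0.4deg
```

Emit:
drive_tool(deltas=[{"slide":[0.01,0.03,0],"delta_rot":[0,0,0.002],"hand":0},{"slide":[0.03,0.07,0],"delta_rot":[0,0,0.005],"hand":0},{"slide":[0.05,0.13,0],"delta_rot":[0,0,0.009],"hand":0},{"slide":[0.07,0.16,-0.01],"delta_rot":[0,0,0.011],"hand":0},{"slide":[0.09,0.2,0],"delta_rot":[0,0,0.014],"hand":0}])

```text
time_s: 9.55
eef_pos: [0.5881, -0.1221, 0.2284]
eef_rot: [-0.0, 0.2, 0.98, 0.0]
wrist_force: [-0.7, 0.2, -3.5]
opening: 0.076
```

Emit:
drive_tool(deltas=[{"slide":[0.12,0.22,-0.01],"delta_rot":[0,0,0.016],"hand":0},{"slide":[0.15,0.25,0],"delta_rot":[0,0,0.018],"hand":0},{"slide":[0.17,0.26,-0.01],"delta_rot":[0,0,0.02],"hand":0},{"slide":[0.2,0.26,-0.01],"delta_rot":[0,0,0.021],"hand":0},{"slide":[0.23,0.26,0],"delta_rot":[0,0,0.022],"hand":0}])

```text
time_s: 10.18
eef_pos: [0.5814, -0.0456, 0.2299]
eef_rot: [-0.0, 0.346, 0.938, 0.0]
wrist_force: [-0.2, 0.3, -3.9]
opening: 0.082
```

Emit:
drive_tool(deltas=[{"slide":[0.26,0.25,-0.01],"delta_rot":[0,0,0.023],"hand":0},{"slide":[0.27,0.24,-0.01],"delta_rot":[0,0,0.023],"hand":0},{"slide":[0.3,0.22,0],"delta_rot":[0,0,0.024],"hand":0},{"slide":[0.31,0.2,-0.01],"delta_rot":[0,0,0.023],"hand":0},{"slide":[0.32,0.17,-0.01],"delta_rot":[0,0,0.023],"hand":0}])

```text
time_s: 10.8
eef_pos: [0.5737, 0.0454, 0.232]
eef_rot: [-0.0, 0.511, 0.86, -0.0]
wrist_force: [0.2, -0.9, -3.8]
opening: 0.083
```

Emit:
drive_tool(deltas=[{"slide":[0.32,0.14,0],"delta_rot":[0,0,0.022],"hand":0},{"slide":[0.31,0.11,-0.01],"delta_rot":[0,0,0.022],"hand":0},{"slide":[0.3,0.09,-0.01],"delta_rot":[0,0,0.019],"hand":0},{"slide":[0.28,0.06,0],"delta_rot":[0,0,0.018],"hand":0},{"slide":[0.25,0.04,-0.01],"delta_rot":[0,0,0.017],"hand":0}])

```text
time_s: 11.42
eef_pos: [0.567, 0.1216, 0.2334]
eef_rot: [-0.0, 0.636, 0.772, -0.0]
wrist_force: [-0.3, -0.1, -3.8]
opening: 0.076
```

Emit:
drive_tool(deltas=[{"slide":[0.21,0.02,0],"delta_rot":[0,0,0.013],"hand":0},{"slide":[0.18,0.02,-0.01],"delta_rot":[0,0,0.012],"hand":0},{"slide":[0.13,0,0],"delta_rot":[0,0,0.008],"hand":0},{"slide":[0.09,0,0],"delta_rot":[0,0,0.005],"hand":0},{"slide":[0.03,0,0],"delta_rot":[0,0,0.002],"hand":0}])

```text
time_s: 12.05
eef_pos: [0.5647, 0.1529, 0.2342]
eef_rot: [-0.0, 0.683, 0.731, -0.0]
wrist_force: [-0.6, -0.3, -4.7]
opening: 0.085
```

```bash
python3 - <<'E'
from h import *
st()
s=cam('scene'); w=cam('wrist','w7'); t=cam('top')
a=s['frame'][110:290,280:480]; cv2.imwrite('pics/s7.png',cv2.resize(a[:,:,::-1],None,fx=3.3,fy=3.3,interpolation=cv2.INTER_CUBIC))
a=t['frame'][70:220,210:330]; cv2.imwrite('pics/t7.png',cv2.resize(a[:,:,::-1],None,fx=4,fy=4,interpolation=cv2.INTER_CUBIC))
SY=.067; SEAT=np.array([.650,.158,.205]); Rz=Ro.from_euler('z',SY).as_matrix()
for P in ([-.022,.03,.014],[-.022,-.03,.014],[0,.03,-.0],[0,-.03,-.0]):
    X=SEAT+Rz@np.array(P); print(P,proj(w,X).round(1),(proj(s,X)).round(1),proj(t,X).round(1))
E
```

```text
12.05 [0.5647 0.1529 0.2342] z [-0. -0. -1.] y [ 0.998  0.068 -0.   ] F [-0.6 -0.3 -4.7] op 0.085 q [ 0.06  0.2   1.58  0.    1.36 -0.01]
[-0.022, 0.03, 0.014] [447.8 198.3] [391.9 182.7] [247.  154.7]
[-0.022, -0.03, 0.014] [434.6 307.8] [376.5 188.1] [273.2 153.3]
[0, 0.03, -0.0] [480.5 190.7] [395.9 189.9] [247.8 146.8]
[0, -0.03, -0.0] [465.3 293.5] [380.5 195.4] [273.6 145.3]
```

View pics/s7.png

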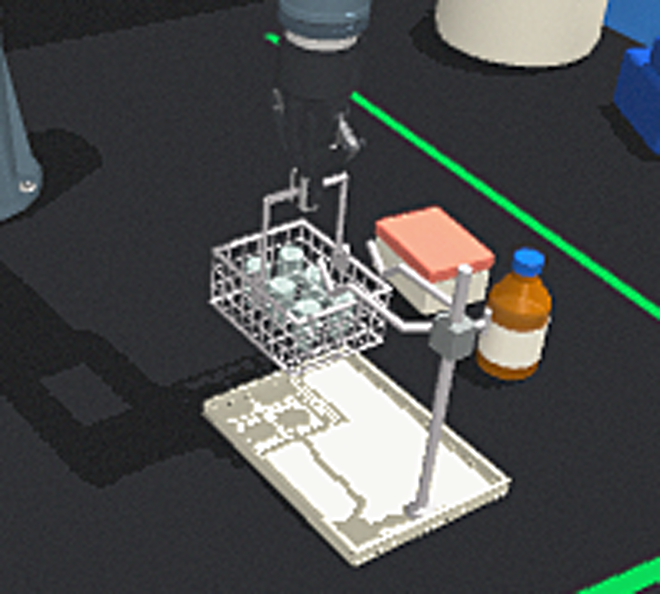

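View pics/w7.png

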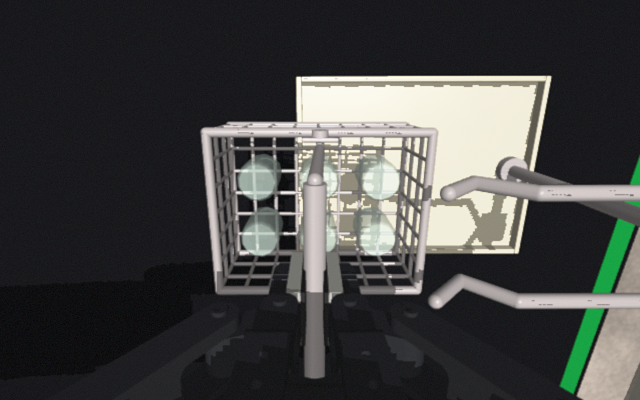

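View pics/t7.png

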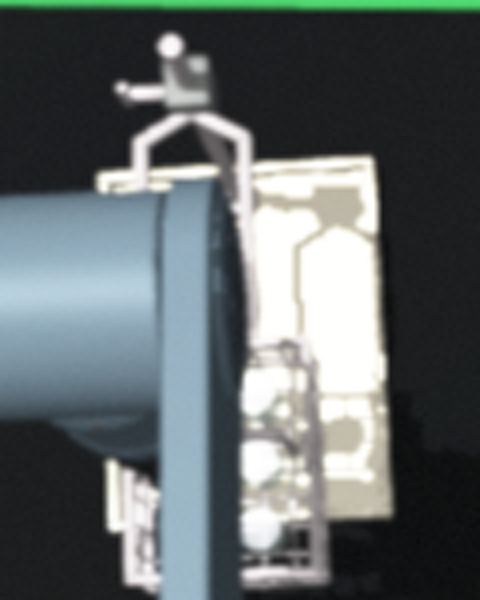

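Wrist view: prong tips at (448,194),(436,302), predicted (448,198),(435,308); so a ~2.5 mm +y offset, which the bar (ends at rows 178/378) shares by ~2 mm. Prongs are parallel to the tool's y. Moving 85 mm forward above the hooks.

Emit:
drive_tool(deltas=[{"slide":[0,0.06,0],"delta_rot":[0,0,0],"hand":0},{"slide":[0,0.12,0],"delta_rot":[0,0,0],"hand":0},{"slide":[0,0.18,0],"delta_rot":[0,0,0],"hand":0},{"slide":[0,0.22,0],"delta_rot":[0,0,0],"hand":0},{"slide":[0,0.24,0],"delta_rot":[0,0,0],"hand":0}])

```text
time_s: 12.82
eef_pos: [0.6067, 0.1555, 0.2342]
eef_rot: [0.0, 0.683, 0.731, 0.0]
wrist_force: [0.2, -0.3, -2.9]
opening: 0.079
```

Emit:
drive_tool(deltas=[{"slide":[0,0.24,0],"delta_rot":[0,0,0],"hand":0},{"slide":[0,0.22,0],"delta_rot":[0,0,0],"hand":0},{"slide":[0,0.18,0],"delta_rot":[0,0,0],"hand":0},{"slide":[0,0.14,0],"delta_rot":[0,0,0],"hand":0},{"slide":[0.02,0.1,0],"delta_rot":[0,0,0],"hand":0}])

```text
time_s: 13.45
eef_pos: [0.6499, 0.1595, 0.2342]
eef_rot: [-0.0, 0.683, 0.731, -0.0]
wrist_force: [0.3, -0.6, -3.6]
opening: 0.077
```

```bash
python3 - <<'E'
from h import *
st()
s=cam('scene'); w=cam('wrist','w8')
a=s['frame'][110:290,280:480]; cv2.imwrite('pics/s8.png',cv2.resize(a[:,:,::-1],None,fx=3.3,fy=3.3,interpolation=cv2.INTER_CUBIC))
SY=.067; SEAT=np.array([.650,.158,.205]); Rz=Ro.from_euler('z',SY).as_matrix()
for P in ([-.022,.03,.014],[-.022,-.03,.014],[0,.03,-.0],[0,-.03,-.0]):
    X=SEAT+Rz@np.array(P); print(P,proj(w,X).round(1),((proj(s,X)-[280,110])*3.3).round(1))
E
```

```text
13.45 [0.6499 0.1595 0.2342] z [-0. -0. -1.] y [ 0.998  0.068 -0.   ] F [ 0.3 -0.6 -3.6] op 0.077 q [ 0.06  0.38  1.35 -0.    1.41 -0.  ]
[-0.022, 0.03, 0.014] [267.2 200.1] [369.3 240. ]
[-0.022, -0.03, 0.014] [271.7 309.3] [318.3 257.6]
[0, 0.03, -0.0] [313.5 192.5] [382.5 263.7]
[0, -0.03, -0.0] [313.4 294.8] [331.5 281.8]
```

View pics/s8.png

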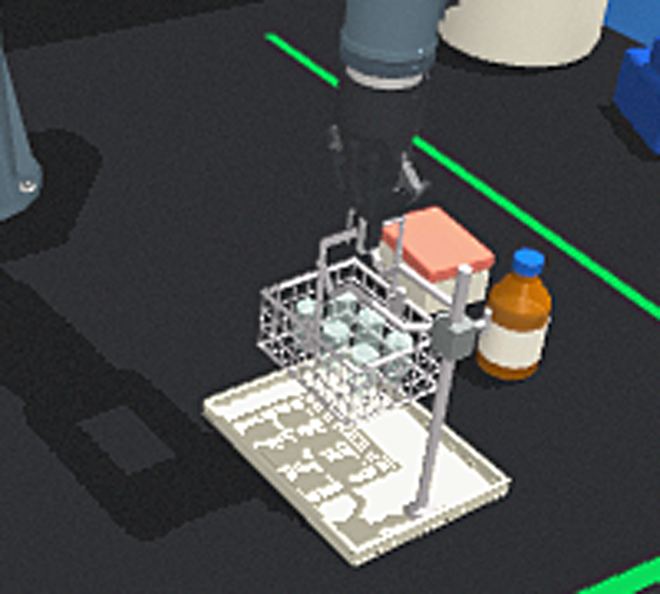

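View pics/w8.png

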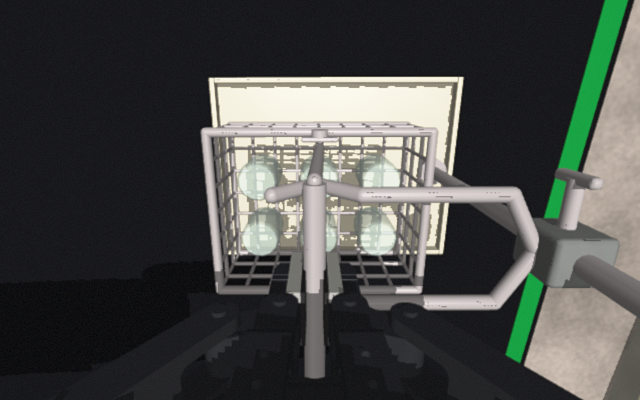

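Bar (col 314) stands over the notch position (predicted 313.5), prongs inside the legs. Lowering.

Emit:
drive_tool(deltas=[{"slide":[0,0,0.06],"delta_rot":[0,0,0],"hand":0},{"slide":[0,0,0.12],"delta_rot":[0,0,0],"hand":0},{"slide":[0,0,0.14],"delta_rot":[0,0,0],"hand":0},{"slide":[0,0,0.14],"delta_rot":[0,0,0],"hand":0},{"slide":[0,0,0.1],"delta_rot":[0,0,0],"hand":0}])

```text
time_s: 14.18
eef_pos: [0.6493, 0.1595, 0.2055]
eef_rot: [-0.0, 0.683, 0.731, -0.0]
wrist_force: [-0.3, 0.6, -3.2]
opening: 0.078
```

Emit:
drive_tool(deltas=[{"slide":[0,0,0.08],"delta_rot":[0,0,0],"hand":0},{"slide":[0,0,0.06],"delta_rot":[0,0,0],"hand":0},{"slide":[0,0,0.06],"delta_rot":[0,0,0],"hand":0},{"slide":[0,0,0.04],"delta_rot":[0,0,0],"hand":0},{"slide":[0,0,0.02],"delta_rot":[0,0,0],"hand":0}])

```text
time_s: 14.8
eef_pos: [0.6496, 0.1595, 0.1933]
eef_rot: [0.0, 0.683, 0.731, 0.0]
wrist_force: [0.6, -0.1, -3.9]
opening: 0.079
```

```bash
python3 - <<'E'
from h import *
st()
s=cam('scene'); w=cam('wrist','w9')
a=s['frame'][110:290,280:480]; cv2.imwrite('pics/s9.png',cv2.resize(a[:,:,::-1],None,fx=3.3,fy=3.3,interpolation=cv2.INTER_CUBIC))
E
```

```text
14.8 [0.6496 0.1595 0.1933] z [ 0.  0. -1.] y [0.998 0.068 0.   ] F [ 0.6 -0.1 -3.9] op 0.079 q [ 0.06  0.42  1.39  0.    1.34 -0.  ]
```

View pics/s9.png

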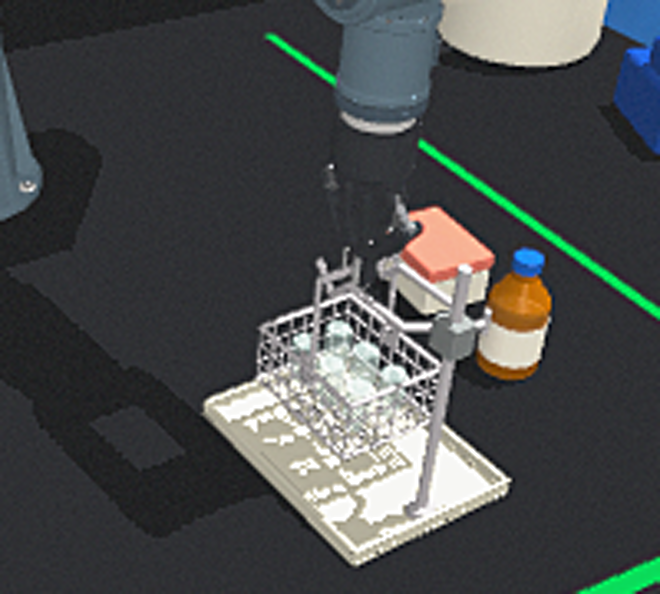

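View pics/w9.png

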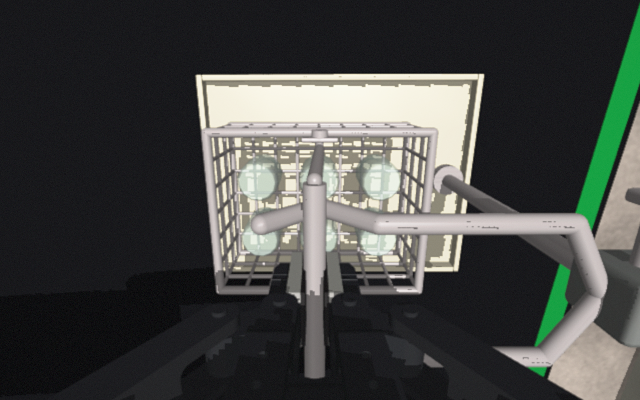

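Bar sits between the V's tip (258,225) and rear bend (382,225), ~2 mm short of mid (320). I correct that and keep lowering slowly.

Emit:
drive_tool(deltas=[{"slide":[0,0.02,0.02],"delta_rot":[0,0,0],"hand":0},{"slide":[0,0.02,0.03],"delta_rot":[0,0,0],"hand":0},{"slide":[0,0,0.03],"delta_rot":[0,0,0],"hand":0},{"slide":[0,0,0.02],"delta_rot":[0,0,0],"hand":0},{"slide":[0,0,0],"delta_rot":[0,0,0],"hand":0}])

```text
time_s: 15.52
eef_pos: [0.6515, 0.1597, 0.1882]
eef_rot: [-0.0, 0.683, 0.731, -0.0]
wrist_force: [0.7, 0.6, -3.7]
opening: 0.083
```

Emit:
drive_tool(deltas=[{"slide":[0,0,0.02],"delta_rot":[0,0,0],"hand":0},{"slide":[0,0,0.01],"delta_rot":[0,0,0],"hand":0},{"slide":[0,0,0],"delta_rot":[0,0,0],"hand":0},{"slide":[0,0,0],"delta_rot":[0,0,0],"hand":0},{"slide":[0,0,0],"delta_rot":[0,0,0],"hand":0}])

```text
time_s: 16.15
eef_pos: [0.6516, 0.1597, 0.1869]
eef_rot: [0.0, 0.683, 0.731, 0.0]
wrist_force: [0.1, 0.5, -3.0]
opening: 0.083
```

Emit:
drive_tool(deltas=[{"slide":[0,0,0.01],"delta_rot":[0,0,0],"hand":0},{"slide":[0,0,0],"delta_rot":[0,0,0],"hand":0},{"slide":[0,0,0.01],"delta_rot":[0,0,0],"hand":0},{"slide":[0,0,0],"delta_rot":[0,0,0],"hand":0},{"slide":[0,0,0],"delta_rot":[0,0,0],"hand":0}])

```text
time_s: 16.77
eef_pos: [0.6517, 0.1597, 0.1863]
eef_rot: [0.0, 0.683, 0.731, 0.0]
wrist_force: [-0.8, -0.1, 0.2]
opening: 0.078
```

```bash
python3 - <<'E'
from h import *
st()
w=cam('wrist','w10');st()
E
```

```text
16.775 [0.6517 0.1597 0.1863] z [ 0.001  0.    -1.   ] y [0.998 0.068 0.001] F [-0.8 -0.1  0.2] op 0.078 q [ 0.06  0.43  1.39  0.    1.33 -0.  ]
16.825 [0.6517 0.1597 0.1862] z [ 0.001  0.    -1.   ] y [0.998 0.068 0.001] F [-0.9 -0.2 -0.1] op 0.081 q [ 0.06  0.43  1.39 -0.    1.33 -0.  ]
```

View pics/w10.png

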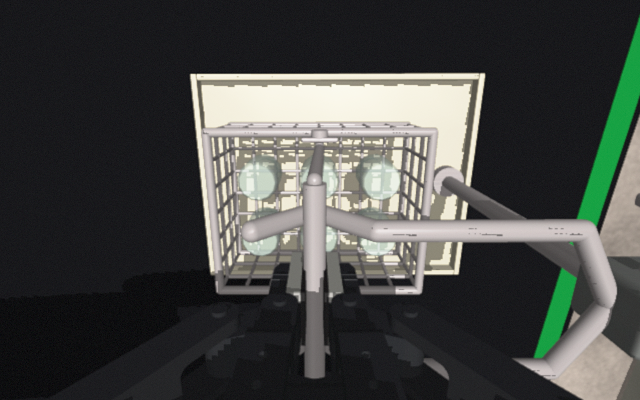

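The hooks now carry the weight (wrist z force from −3.8 to ~0 N) and the bar (col 314) is mid-V (312). Releasing.

Emit:
drive_tool(deltas=[{"slide":[0,0,0],"delta_rot":[0,0,0],"hand":0.12},{"slide":[0,0,0],"delta_rot":[0,0,0],"hand":0.16},{"slide":[0,0,0],"delta_rot":[0,0,0],"hand":0.22},{"slide":[0,0,0],"delta_rot":[0,0,0],"hand":0.3},{"slide":[0,0,0],"delta_rot":[0,0,0],"hand":0.35}])

```text
time_s: 17.45
eef_pos: [0.6516, 0.1596, 0.1858]
eef_rot: [0.0, 0.683, 0.731, 0.0]
wrist_force: [-1.3, -0.9, 0.3]
opening: 0.345
```

```bash
python3 - <<'E'
from h import *
st()
w=cam('wrist','w11')
E
```

```text
17.45 [0.6516 0.1596 0.1858] z [ 0.  0. -1.] y [0.998 0.068 0.   ] F [-1.3 -0.9  0.3] op 0.345 q [ 0.06  0.43  1.39  0.    1.33 -0.  ]
```

View pics/w11.png

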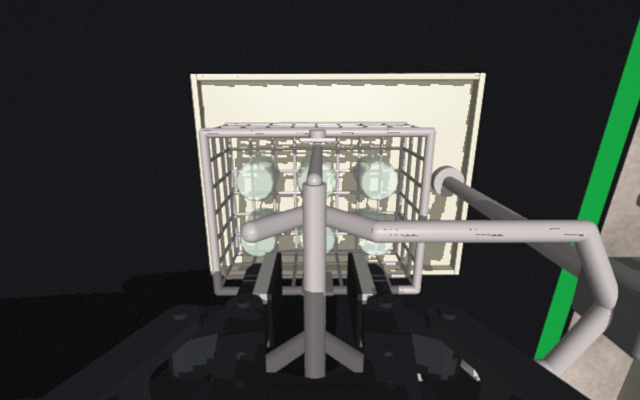

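Both jaws are clear of the bar and the bar lies in both prongs' notches (second V visible at (315,350)). Rising straight up.

Emit:
drive_tool(deltas=[{"slide":[0,0,-0.1],"delta_rot":[0,0,0],"hand":0.35},{"slide":[0,0,-0.2],"delta_rot":[0,0,0],"hand":0.35},{"slide":[0,0,-0.4],"delta_rot":[0,0,0],"hand":0.35},{"slide":[0,0,-0.5],"delta_rot":[0,0,0],"hand":0.35},{"slide":[0,0,-0.5],"delta_rot":[0,0,0],"hand":0.35}])

```text
time_s: 18.12
eef_pos: [0.6519, 0.1597, 0.2735]
eef_rot: [0.001, 0.683, 0.731, 0.001]
wrist_force: [-0.1, 0.4, 0.9]
opening: 0.346
```

Emit:
drive_tool(deltas=[{"slide":[0,0,-0.4],"delta_rot":[0,0,0],"hand":0.35},{"slide":[0,0,-0.2],"delta_rot":[0,0,0],"hand":0.35},{"slide":[0,0,0],"delta_rot":[0,0,0],"hand":0.35},{"slide":[0,0,0],"delta_rot":[0,0,0],"hand":0.35},{"slide":[0,0,0],"delta_rot":[0,0,0],"hand":0.35}])

```text
time_s: 18.75
eef_pos: [0.6511, 0.1596, 0.2995]
eef_rot: [-0.001, 0.683, 0.731, -0.001]
wrist_force: [0.2, 0.4, 0.9]
opening: 0.351
```

```bash
python3 - <<'E'
from h import *
st()
s=cam('scene'); w=cam('wrist','w12')
a=s['frame'][110:290,280:480]; cv2.imwrite('pics/s12.png',cv2.resize(a[:,:,::-1],None,fx=3.3,fy=3.3,interpolation=cv2.INTER_CUBIC))
for i in range(6): s2=cam('scene')
w2=cam('wrist')
print('wrist diff',np.abs(w['frame'].astype(int)-w2['frame']).mean(), np.abs(s['frame'].astype(int)-s2['frame'])[180:260,350:430].mean(),np.abs(s['frame'].astype(int)-s2['frame'])[280:360,500:580].mean())
E
```

```text
18.75 [0.6511 0.1596 0.2995] z [-0.002 -0.    -1.   ] y [ 0.998  0.068 -0.002] F [0.2 0.4 0.9] op 0.351 q [ 0.06  0.35  1.26  0.    1.53 -0.  ]
wrist diff 4.885932291666666 1.4511979166666666 1.37046875
```

View pics/s12.png

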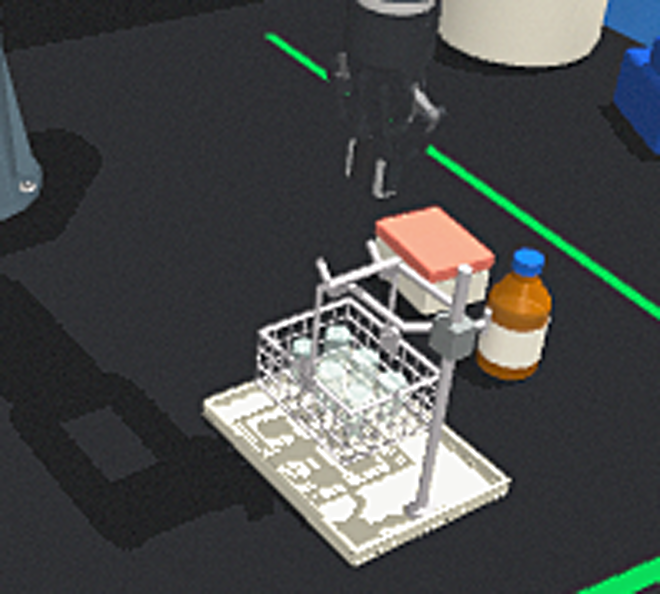

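View pics/w12.png

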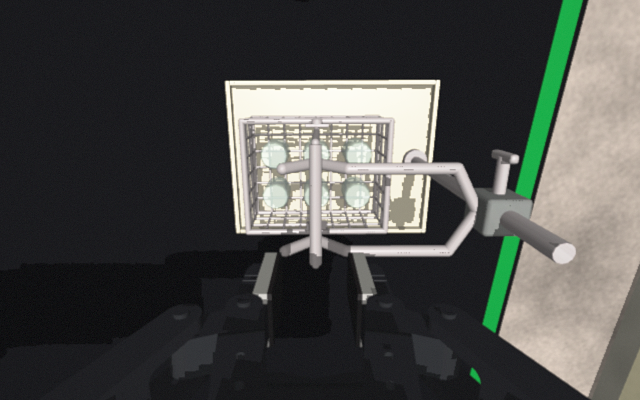

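Emit:
drive_tool(deltas=[{"slide":[0,0,0],"delta_rot":[0,0,0],"hand":0.35},{"slide":[0,0,0],"delta_rot":[0,0,0],"hand":0.35},{"slide":[0,0,0],"delta_rot":[0,0,0],"hand":0.35},{"slide":[0,0,0],"delta_rot":[0,0,0],"hand":0.35},{"slide":[0,0,0],"delta_rot":[0,0,0],"hand":0.35}])

```text
time_s: 19.82
eef_pos: [0.6516, 0.1597, 0.3008]
eef_rot: [-0.0, 0.683, 0.731, 0.0]
wrist_force: [-0.1, 0.1, -1.0]
opening: 0.348
```

```bash
python3 - <<'E'
from h import *
w=cam('wrist'); s=cam('scene')
for i in range(5): cam('scene')
w2=cam('wrist'); s2=cam('scene'); st()
d=lambda a,b:np.abs(a['frame'].astype(int)-b['frame'])
print(d(w,w2)[100:280,220:480].mean(), d(w,w2)[20:200,20:200].mean(), d(s,s2)[180:260,350:430].mean())
s=s2
X=np.array([.6516,.1596,.205]);e=np.array([-.068,.998,0])
print([proj(s,X+k*e).round(1) for k in(-.046,.046)], [((proj(s,X+k*e)-[280,110])*3.3).round() for k in(-.046,.046)])
print(ctrl.hand_in())
E
```

```text
20.275 [0.6516 0.1597 0.3009] z [ 0.  0. -1.] y [0.998 0.068 0.   ] F [-0.9  0.6 -0. ] op 0.346 q [ 0.06  0.35  1.26  0.    1.53 -0.  ]
1.2340811965811966 2.068477366255144 1.4252604166666667
[array([377. , 197.1]), array([400.6, 188.6])] [array([320., 287.]), array([398., 259.])]
the job is handed in; nothing more can be done
None
```

The basket now hangs from the drip stand with the bail's bar in both hooks. The job was handed in at about 20 s of the 61 s allowed.

I swung the bail up from under its bar with a fingertip while the basket stood on the bench. Then I gripped the bar, lifted the basket, turned it about 71° and brought it in from the front of the hook. I lowered it until the hooks carried the weight (wrist force went from about −3.8 N to about 0), opened the jaws and rose clear.

**Last checks:**
- **Bar in the hooks:** the bar lies in both notches in the last wrist view, and its ends in the last scene view fit the seat to within a few millimetres.
- **Basket:** it looks level, with all six vials in it.
- **Stillness:** pictures taken about 0.4 s apart differed only by image noise. An earlier wrist-camera pair differed more. I put that down to the arm still settling, waited one more move call and compared again, and the difference was down to noise.
- **Bystanders:** the arm's path stayed clear of all three. The tip box and bottle look unmoved in the scene views; I did not look at the tube rack again after lifting the basket.
- **Gripper:** it ended about 95 mm above the bar, touching nothing.

None of the final checks failed. I never measured the bail angle or the contact force on the stand directly. From the pictures and the tool position, the bail stood at about 1.56–1.67 rad before the lift.

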